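# Tap the glued rosettes home

## Robot

A 6-joint arm with a two-finger parallel gripper is mounted at the origin on the work surface. World frame = base frame: x ahead of the robot, y to its left, z up, the work surface at z = 0. Lengths are in m, angles in rad, forces in N, time in s.
With the tool pointing down it reaches from about 0.375 to 0.925 m from the base axis. Payload 5.7 kg.
Tool frame: the origin (TCP) lies midway between the tips of the shut fingers; the grasp point (between the pads) lies 19 mm behind it; z points along the fingers, y is the line along which they close (so a half turn about z gives the same grasp; the last joint's range is limited). The gripper opens to 88 mm and grips with 3 to 60 N. Pads are 20 mm wide; open, the fingers measure 115 mm over their backs; the gripper's body (75 mm by 178 mm) begins 61 mm behind the grasp point.
Start: joints at [-1.349, 0.359, 1.51, -0, 1.272, -0.115], TCP at [0.198, -0.566, 0.223] pointing down, gripper open.
Joint ranges: [-2.97, 2.97], [-1.01, 2.36], [0.21, 2.38], [-0.96, 4.11], [0.2, 2.71], [-2.98, 2.98]. Speed limits (rad/s): [2.39, 2.39, 3.14, 3.14, 3.14, 3.14].

## Interface

Orientations are given as a rotation vector (axis times angle).
In Python, from cell import ctrl, gripper_to, camera, order, status gives the robot as it stands. Calls block until the motion is done:
- ctrl.move_pose(position, orientation): joint-space move of the TCP to a pose.
- ctrl.move_l(position, rotation=None, feed=0.15, threshold=None): straight line of the TCP; rotation=None keeps the orientation; feed is the mean speed in m/s. With threshold (N) it stops when the force on the tool has changed by that much, and returns True; else False.
- ctrl.move_joints(angles): joint-space move.
- gripper_to(opening, newtons=None): finger opening in m; newtons is the grip in N (None keeps the last); returns when the fingers have stopped.
- ctrl.sleep(seconds).
- ctrl.inverse_kinematics(position, orientation): joint angles nearest the present ones, or None.
- camera(name): name is "scene" or "top" or "wrist"; returns a dict with "img" (420x560x3 uint8, red, green, blue), "intrinsics" (3x3 intrinsics, pixels), "k1" (the pictures are not rectified: a ray, as slopes to the right and down, at radius r is drawn at 1 + k1 r^2 times it, then the intrinsics apply), "T" (4x4, takes a point from camera to world coordinates); the wrist camera has in their place "T_tool_cam" (4x4, takes a point from camera to tool coordinates, whose origin is the TCP and whose axes are the flange's). Camera axes: x right, y up, looking along -z (the intrinsics and any distortion apply to the point x, -y, -z); pixel columns grow to the right and rows downward; lengths in m; the calibration is good to about 2 mm. A picture is of the moment at which its call begins: read the wrist's pose just before it. There is no depth.
A pose or a line that the arm cannot do raises ctrl.Unreachable and nothing moves.
- order.hand_in(): hands the job in; it is judged then, once.
Readings, each from a call of its own:
- status.read_clock(): time.
- status.read_joint_pos(): joint angles.
- status.read_joint_vel(): joint speeds.
- status.read_joint_efforts(): joint torques, N m.
- status.read_position(): TCP position.
- status.read_tcp_rot(): TCP orientation.
- status.read_ft_force(): force on the tool from outside, world axes, zero at the start.
- status.read_torque(): the same for the moment, N m.
- status.read_gripper_width(): finger opening in m.
- status.read_grip_force(): force on a finger pad.
Only numpy, scipy, OpenCV 4.12 (cv2) and the standard library are available. Lean on these libraries where they do the work, as an engineer would, in place of code of your own. Each camera call takes 0.05 s, during which the arm holds its last target. There are 200 camera calls.

## Task

With the fingertips, gently tap the glued rosettes on the carved panel down until each head sits flat on its felt washer: first the red one, fully home, then the yellow one, and last the blue one. Leave the green rosette standing up as it is, because it has no glue yet. Press lightly, do not grip or pull up any rosette, and leave the tools and other things around the panel where they are.

Things in the scene. Friction and masses are not known exactly. Their poses are not given: they have to be found in the camera images.
- board: Fixed wooden carving board, 300 x 420 x 40 mm (x, y, z), with a pale carved panel 200 x 230 x 22 mm fixed centrally on it and a blue clamp over the middle of the panel's +x edge, its highest point 93 mm above the bench. Origin: centre of the board's underside, on the bench; z up. The panel's top lies 62 mm above the origin.
- red_washer: Soft grey felt washer, 52 mm across and 8 mm thick, fixed on the panel on a thin dark disc 56 mm across, with the red rosette standing over its middle. The felt carries the rosette and is springy: it gives about 1 mm for each 3 N, 5 mm at most, and springs back. Origin: centre of the underside, on the panel's top.
- red_rosette (a joint): How far the red rosette has been pushed down, in m: 0 = its head 9 mm above the washer, 0.009 = its head flat on the washer (the stop, fully home; pressed further, only the felt gives); it starts at 0 to 0.0025, negative = pulled up. It slides straight down on a snug peg, takes about 4 N to move, and stays where it is left.
- red_top (a point): Centre of the top of the red rosette: a painted wooden flower head, about 43 mm across and 14 mm thick, near flat on top (the middle stands 2 mm above the petals). This point is 31 mm above the panel's top at joint value 0, and 22 mm above it when home (less what the felt gives while it is pressed).
- yellow_washer: Soft grey felt washer, 52 mm across and 8 mm thick, fixed on the panel on a thin dark disc 56 mm across, with the yellow rosette standing over its middle. The felt carries the rosette and is springy: it gives about 1 mm for each 3 N, 5 mm at most, and springs back. Origin: centre of the underside, on the panel's top.
- yellow_rosette (a joint): How far the yellow rosette has been pushed down, in m: 0 = its head 9 mm above the washer, 0.009 = its head flat on the washer (the stop, fully home; pressed further, only the felt gives); it starts at 0 to 0.0025, negative = pulled up. It slides straight down on a snug peg, takes about 4 N to move, and stays where it is left.
- yellow_top (a point): Centre of the top of the yellow rosette: a painted wooden flower head, about 43 mm across and 14 mm thick, near flat on top (the middle stands 2 mm above the petals). This point is 31 mm above the panel's top at joint value 0, and 22 mm above it when home (less what the felt gives while it is pressed).
- blue_washer: Soft grey felt washer, 52 mm across and 8 mm thick, fixed on the panel on a thin dark disc 56 mm across, with the blue rosette standing over its middle. The felt carries the rosette and is springy: it gives about 1 mm for each 3 N, 5 mm at most, and springs back. Origin: centre of the underside, on the panel's top.
- blue_rosette (a joint): How far the blue rosette has been pushed down, in m: 0 = its head 9 mm above the washer, 0.009 = its head flat on the washer (the stop, fully home; pressed further, only the felt gives); it starts at 0 to 0.0025, negative = pulled up. It slides straight down on a snug peg, takes about 4 N to move, and stays where it is left.
- blue_top (a point): Centre of the top of the blue rosette: a painted wooden flower head, about 43 mm across and 14 mm thick, near flat on top (the middle stands 2 mm above the petals). This point is 31 mm above the panel's top at joint value 0, and 22 mm above it when home (less what the felt gives while it is pressed).
- green_washer: Soft grey felt washer, 52 mm across and 8 mm thick, fixed on the panel on a thin dark disc 56 mm across, with the green rosette standing over its middle. The felt carries the rosette and is springy: it gives about 1 mm for each 3 N, 5 mm at most, and springs back. Origin: centre of the underside, on the panel's top.
- green_rosette (a joint): How far the green rosette has been pushed down, in m: 0 = its head 9 mm above the washer, 0.009 = its head flat on the washer (the stop, fully home; pressed further, only the felt gives); it starts at 0 to 0.0025, negative = pulled up. It slides straight down on a snug peg, takes about 4 N to move, and stays where it is left.
- green_top (a point): Centre of the top of the green rosette: a painted wooden flower head, about 43 mm across and 14 mm thick, near flat on top (the middle stands 2 mm above the petals). This point is 31 mm above the panel's top at joint value 0, and 22 mm above it when home (less what the felt gives while it is pressed).
- glue: Loose bystander, leave alone: white glue bottle with an orange cap, 44 mm across, 110 mm tall, standing on the board at its +y side. Origin: centre of its underside.
- dowel: Loose bystander, leave alone: dark turned dowel with a wider head, 30 mm across, 55 mm tall, standing on the board at its +y side. Origin: centre of its underside.
- gouge_a: Loose bystander, leave alone: gouge with a dark wooden handle, 225 mm long, 26 mm thick, lying on the board along its -y side. Origin: on its underside, under the front part of the handle; x runs along it to the blade.
- gouge_b: Loose bystander, leave alone: gouge with a pale wooden handle, 225 mm long, lying on the bench to the robot's right. Origin: on its underside, under the front part of the handle; x runs along it to the blade.
- mallet: Loose bystander, leave alone: pale turned carver's mallet, 80 mm across, 230 mm tall, standing head down on the bench to the robot's left. Origin: centre of its underside.
- mug: Loose bystander, leave alone: blue ceramic mug, 76 mm across, 90 mm tall, on the bench to the left. Origin: centre of its underside.
- wax: Loose bystander, leave alone: short metal can, 70 mm across, 60 mm tall, on the bench to the right. Origin: centre of its underside.

How it is judged:
By the outcome, as a careful person would: the job done as asked, in the order asked, and still so for the second after the job is handed in, with the robot touching nothing.
It also fails if it takes over 43 s, if anything falls off the work surface, if the arm or the gripper's body presses on something with over 40 N, if the wrist force passes 120 N, or if a joint passes its speed limit or range.

## Working session

There is one attempt and no reset: what is moved stays moved. The work goes in short steps, each a Python script; the robot and the scene stay as the last script left them, time stands still between calls to the robot, and variables do not carry over. Pictures are saved under pics/ and viewed, at most 10 in all, crops included, and the job is handed in when it is done.

```bash
mkdir -p pics; ls
python3 - <<'E'
from cell import *
import cv2,numpy as np
for n in("scene","top"):
    c=camera(n); cv2.imwrite(f"pics/{n}0.png",c["img"][:,:,::-1])
    print(n,c["intrinsics"].tolist(),c["k1"],c["T"].round(4).tolist())
c=camera("wrist");print(c["T_tool_cam"].round(4).tolist())
print(status.read_clock(),status.read_position(),status.read_tcp_rot(),status.read_ft_force())
E
```

```text
pics
scene [[432.69207884971894, 0.0, 281.86052701463797], [0.0, 432.69207884971894, 211.8181886344243], [0.0, 0.0, 1.0]] -0.012424338649523109 [[0.4417, -0.5792, 0.6851, 1.4422], [0.8972, 0.2891, -0.3339, -0.4914], [-0.0047, 0.7622, 0.6474, 0.9713], [0.0, 0.0, 0.0, 1.0]]
top [[396.2186186176459, 0.0, 283.86650868621626], [0.0, 396.2186186176459, 208.73668312611673], [0.0, 0.0, 1.0]] -0.06336483850963479 [[-0.0181, 0.9858, -0.167, 0.3276], [-0.9998, -0.019, -0.0038, -0.0556], [-0.0069, 0.1669, 0.9859, 1.2598], [0.0, 0.0, 0.0, 1.0]]
[[-0.0004, 0.9532, 0.3023, 0.0841], [1.0, 0.0004, -0.0, -0.0014], [-0.0002, 0.3023, -0.9532, -0.1614], [0.0, 0.0, 0.0, 1.0]]
0.15 [ 0.19814485 -0.56575785  0.22199706] [-3.09570803e+00 -5.26281893e-01  1.55463164e-04] [-0.34320182  0.29540652 -0.03797051]
```

View pics/scene0.png

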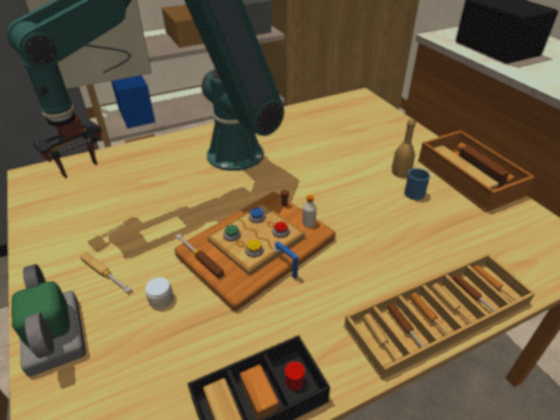

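View pics/top0.png

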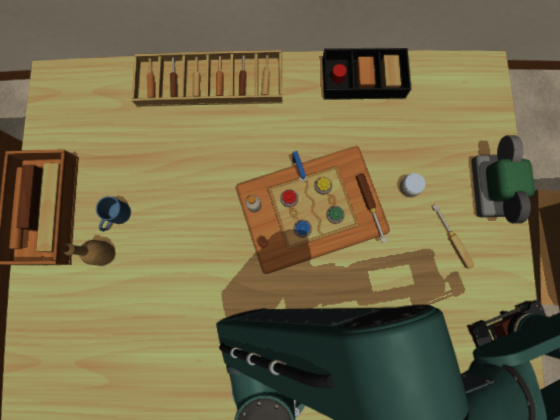

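The top view shows the rosettes at about red (289,198), yellow (324,185), blue (302,228) and green (335,215). The glue bottle is at (253,203), the dowel at (263,242) and the clamp at (298,162). Next I locate them by colour mask and cast rays from both views.

```bash
cat > h.py <<'E'
import cv2,numpy as np
from cell import *
HUE={"red":(172,6),"yellow":(23,34),"blue":(105,125),"green":(60,95)}
def blobs(img,roi):
    x0,y0,x1,y1=roi; hsv=cv2.cvtColor(img,cv2.COLOR_RGB2HSV)[y0:y1,x0:x1]; out={}
    for n,(a,b) in HUE.items():
        h=hsv[...,0].astype(int); m=((h>=a)&(h<=b)) if a<b else ((h>=a)|(h<=b))
        m&=(hsv[...,1]>(190 if n in("red","yellow") else 110))&(hsv[...,2]>50)
        k,l,s,c=cv2.connectedComponentsWithStats(m.astype(np.uint8))
        out[n]=[(s[i,4],*s[i,2:4],*(c[i]+[x0,y0]).round(1)) for i in np.argsort(-s[1:,4])[:2]+1]
    return out
def ray(c,uv,T):
    K=c["intrinsics"]; p=cv2.undistortPoints(np.float64([[uv]]),K,np.array([c["k1"],0,0,0.]))[0,0]
    return T[:3,3],T[:3,:3]@np.array([p[0],-p[1],-1])
def onplane(c,uv,z,T):
    o,d=ray(c,uv,T); return o+d*(z-o[2])/d[2]
E
python3 - <<'E'
from h import *
P={}
for n,roi in(("top",(265,165,360,250)),("scene",(215,195,300,265))):
    c=camera(n)
    for k,b in blobs(c["img"],roi).items():
        print(n,k,b)
        P[n,k]=ray(c,b[0][3:],c["T"])
        print("   ",onplane(c,b[0][3:],.088,c["T"]).round(4))
    if n=="top":
        for q in((237,185),(358,148),(388,235),(264,272)): print("board",onplane(c,q,.04,c["T"]).round(3))
        for q in((253,203),): print("glue",onplane(c,q,.14,c["T"]).round(3))
        for q in((263,242),): print("dowel",onplane(c,q,.09,c["T"]).round(3))
        for q in((295,152),(303,178)): print("clamp",onplane(c,q,.09,c["T"]).round(3))
for k in HUE:
    (a,d),(b,e)=P["top",k],P["scene",k]
    s=np.linalg.lstsq(np.c_[d,-e],b-a,rcond=None)[0]
    p,q=a+d*s[0],b+e*s[1]; print(k,((p+q)/2).round(4),np.linalg.norm(p-q).round(4))
E
```

```text
top red [(np.int32(119), np.int32(13), np.int32(12), np.float64(288.8), np.float64(196.5))]
    [ 0.5632 -0.0667  0.088 ]
top yellow [(np.int32(107), np.int32(12), np.int32(12), np.float64(323.2), np.float64(183.7))]
    [ 0.6008 -0.1718  0.088 ]
top blue [(np.int32(134), np.int32(13), np.int32(14), np.float64(302.2), np.float64(227.4)), (np.int32(54), np.int32(8), np.int32(13), np.float64(300.9), np.float64(170.5))]
    [ 0.4687 -0.1046  0.088 ]
top green [(np.int32(5), np.int32(5), np.int32(1), np.float64(333.0), np.float64(215.0)), (np.int32(3), np.int32(3), np.int32(2), np.float64(332.0), np.float64(210.3))]
    [ 0.5042 -0.1978  0.088 ]
board [0.613 0.096 0.04 ]
board [ 0.728 -0.293  0.04 ]
board [ 0.446 -0.372  0.04 ]
board [0.34  0.013 0.04 ]
glue [0.536 0.037 0.14 ]
dowel [0.427 0.012 0.09 ]
clamp [ 0.702 -0.089  0.09 ]
clamp [ 0.619 -0.111  0.09 ]
scene red [(np.int32(79), np.int32(12), np.int32(9), np.float64(280.5), np.float64(226.3))]
    [ 0.5663 -0.0695  0.088 ]
scene yellow [(np.int32(113), np.int32(14), np.int32(11), np.float64(253.6), np.float64(244.8))]
    [ 0.6031 -0.1742  0.088 ]
scene blue [(np.int32(120), np.int32(21), np.int32(22), np.float64(287.2), np.float64(251.8)), (np.int32(83), np.int32(12), np.int32(9), np.float64(256.5), np.float64(212.3))]
    [ 0.6717 -0.0998  0.088 ]
scene green [(np.int32(56), np.int32(10), np.int32(7), np.float64(231.4), np.float64(230.0))]
    [ 0.5153 -0.2089  0.088 ]
red [ 0.5635 -0.0673  0.0849] 0.0014
yellow [ 0.6011 -0.1727  0.0856] 0.0014
blue [ 0.509  -0.0695 -0.0757] 0.0935
green [ 0.5048 -0.2023  0.0767] 0.0066
```

```bash
cat >> h.py <<'E'
from scipy.spatial.transform import Rotation as R
by=np.array([-0.285,0.958,0]);by/=np.linalg.norm(by); zt=np.array([0,0,-1.])
ROT=R.from_matrix(np.c_[by,np.cross(zt,by),zt]).as_rotvec()
E
python3 - <<'E'
from h import *
gripper_to(0.0,5)
ctrl.move_pose([0.53,-0.19,0.26],ROT)
p=status.read_position();r=status.read_tcp_rot()
c=camera("wrist");T=np.eye(4);T[:3,:3]=R.from_rotvec(r).as_matrix();T[:3,3]=p;T=T@c["T_tool_cam"]
cv2.imwrite("pics/w1.png",c["img"][:,:,::-1])
np.savez("w1.npz",T=T,K=c["intrinsics"],k1=c["k1"],img=c["img"])
for k,b in blobs(c["img"],(0,0,560,420)).items():
    print(k,[(*map(int,q[:3]),*q[3:],onplane(c,q[3:],.089,T).round(4)) for q in b])
print(p,status.read_clock(),status.read_joint_pos(),status.read_gripper_width(),status.read_ft_force())
E
```

```text
red [(1, 1, 1, np.float64(363.0), np.float64(70.0), array([ 0.5706, -0.0593,  0.089 ])), (1, 1, 1, np.float64(370.0), np.float64(70.0), array([ 0.5767, -0.0575,  0.089 ]))]
yellow []
blue [(1505, 46, 48, np.float64(242.3), np.float64(84.9), array([ 0.4689, -0.1029,  0.089 ])), (1384, 89, 20, np.float64(438.8), np.float64(139.1), array([ 0.6624, -0.0963,  0.089 ]))]
green []
[ 0.52972996 -0.19088426  0.25988306] 3.4667 [-4.68513584e-01  2.73825694e-01  1.54092040e+00 -3.07202674e-04
  1.32697289e+00 -7.55850427e-01] 0.0005640488074607245 [ 0.58945939 -1.88995962  0.47060979]
```

View pics/w1.png

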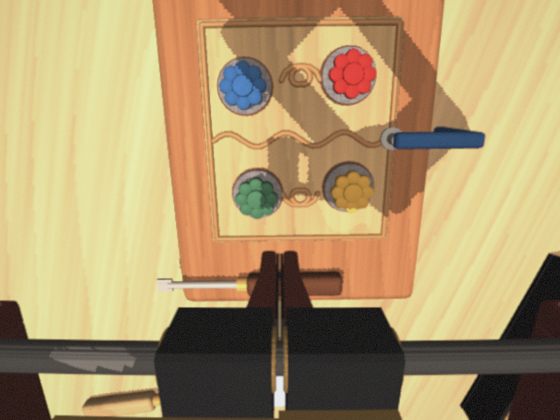

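The wrist view shows red at (353,74), yellow at (353,191), blue at (242,86) and green at (257,198). The path is clear, with the clamp pad at (392,139). I touch red first.

```bash
cat >> h.py <<'E'
def z(): return round(float(status.read_position()[2]),4)
def tap(x,y,F,zmin=.0785):
    ctrl.move_l([x,y,.100],ROT,feed=.12); ctrl.sleep(.15)
    f0=status.read_ft_force()
    hit=ctrl.move_l([x,y,zmin],ROT,feed=.012,threshold=F)
    print("hit",hit,"z",z(),"dF",(status.read_ft_force()-f0).round(2),status.read_clock())
    return hit
E
python3 - <<'E'
from h import *
d=np.load("w1.npz"); c={"intrinsics":d["K"],"k1":float(d["k1"])}
for n,q in(("red",(353,74)),("yellow",(353,191)),("blue",(242,86)),("green",(257,198))): print(n,onplane(c,q,.091,d["T"]).round(4))
x,y=onplane(c,(353,74),.091,d["T"])[:2]
x,y=(x+.5645)/2,(y-.068)/2
ctrl.move_pose([x,y,.13],ROT)
tap(x,y,8)
ctrl.move_l([x,y,.100],ROT,feed=.05)
print(x,y,status.read_clock())
tap(x,y,2.5,.082)
ctrl.move_l([x,y,.105],ROT,feed=.05)
E
```

```text
red [ 0.5627 -0.0655  0.091 ]
yellow [ 0.6   -0.168  0.091]
blue [ 0.4691 -0.1039  0.091 ]
green [ 0.5103 -0.2021  0.091 ]
hit True z 0.0814 dF [-1.77  1.43  7.36] 6.1917
0.5635821795042943 -0.06672532322015104 6.7167
hit True z 0.0831 dF [0.19 0.16 2.59] 8.3917
```

Force rose to 7.4 N, past the 4 N slide force, and the contact height fits 84 mm less the felt's give, so red reads home. I tap it once more slightly firmer for margin, then do yellow and blue the same way.

Run:
```python
from h import *
for n,x,y in(("red",.5636,-.0667),("yellow",.6005,-.1705),("blue",.469,-.104)):
    print(n)
    if n!="red":
        ctrl.move_l([x,y,.13],ROT,feed=.15); 
        tap(x,y,9)
        ctrl.move_l([x,y,.09],ROT,feed=.05)
    else: tap(x,y,9,.079)
    if n!="red": 
        ctrl.sleep(.1); f0=status.read_ft_force()
        print(ctrl.move_l([x,y,.0795],ROT,feed=.01,threshold=9),z(),(status.read_ft_force()-f0).round(2))
    ctrl.move_l([x,y,.13],ROT,feed=.1)
ctrl.move_pose([0.53,-0.19,0.26],ROT)
for k in("wrist","scene"):
    c=camera(k); im=c["img"] if k=="wrist" else cv2.resize(c["img"][180:310,165:345],None,fx=4,fy=4,interpolation=cv2.INTER_CUBIC)
    cv2.imwrite(f"pics/{k}2.png",im[:,:,::-1])
print(status.read_clock(),status.read_ft_force())
```

```text
red
hit True z 0.0813 dF [-1.78  1.23  8.09] 10.8583
yellow
hit True z 0.0812 dF [-0.39  0.23  8.82] 14.3833
True 0.0814 [-2.42 -0.1   8.45]
blue
hit True z 0.081 dF [-1.72  1.68  8.49] 19.475
True 0.0811 [0.01 0.1  9.36]
22.2333 [-0.11410912 -0.08455547 -0.16583037]
```

View pics/wrist2.png

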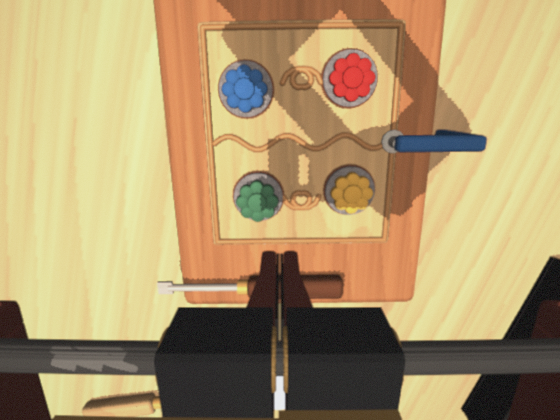

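View pics/scene2.png

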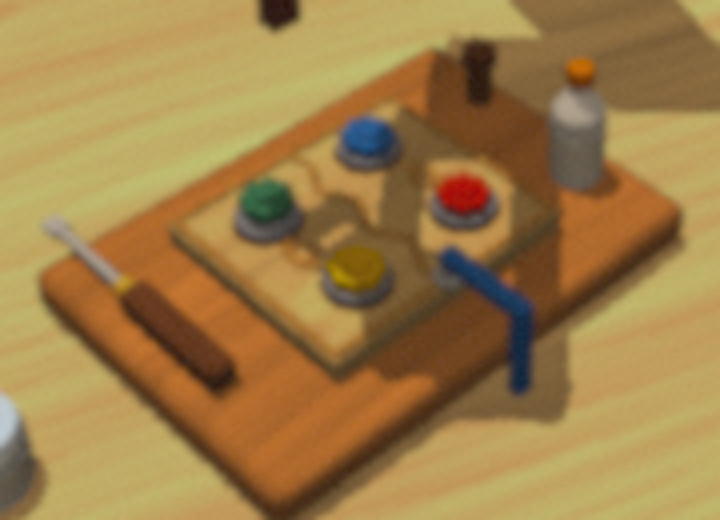

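The wrist view shows the red (353,77), yellow (352,192) and blue (245,89) heads centred on their washers, with green (258,200) still raised. In the scene crop, green stands tall at (267,200), the other three sit low, and the glue, dowel and gouge are where they were. Nothing is touching the robot.

```bash
python3 -c "
from cell import order
print(order.hand_in())"
```

```text
the job is handed in; nothing more can be done
None
```

I tapped the red, yellow and blue rosettes down in that order; contact force and height readings put all three home, green was left standing, nothing around the panel appears to have moved, and the job is handed in (about 22 s on the robot clock).

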